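# Reset the slicing guide's stop by one hole

### The arm

A 6-joint arm with a two-finger parallel gripper is mounted at the origin on the work surface. World frame = base frame: x ahead of the robot, y to its left, z up, the work surface at z = 0. Lengths are in m, angles in rad, forces in N, time in s.
With the tool pointing down it reaches from about 0.425 to 0.95 m from the base axis. Payload 3.5 kg.
Tool frame: the origin (TCP) lies midway between the tips of the shut fingers; the grasp point (between the pads) lies 19 mm behind it; y points along the fingers, x is the direction in which the jaws open and shut, and the axes are right-handed (so a half turn about y gives the same grasp; the last joint's range is limited). The gripper opens to 85 mm and grips with 20 to 120 N. Pads are 22 mm wide; open, the fingers measure 114 mm over their backs; the gripper's body (76 mm by 85 mm) begins 54 mm behind the grasp point. The pads swing forward as they close: fully open they stand 13 mm farther back than shut.
Start: joints at [-1.448, 0.286, 1.577, -0, 1.279, -0.15], TCP at [0.182, -0.65, 0.231] pointing down, gripper open.
Joint ranges: [-2.77, 2.77], [-0.9, 2.22], [0.21, 2.48], [-1.53, 4.67], [0.24, 2.81], [-2.84, 2.84]. Speed limits (rad/s): [2.79, 2.79, 3.14, 3.14, 3.14, 3.14].

### API

Orientations are given as a unit quaternion [x, y, z, w].
In Python, from plant import ctrl, viewer gives the robot as it stands.
- The arm moves only by the tool step_arm, never from a script. Its argument "rows" is a list of rows, each a list of 3 entries, a list of its own where there are three numbers: the turn, a rotation vector about the tool's x, y, z in degrees, then the shift along the tool's x, y, z in mm, then the closure, from 0 (fully open) to 1 (shut). A call has 1 to 10 rows; each row is the pose to reach, as a shift and turn from the pose commanded when the call began, along the tool's axes at that moment; what a row does not reach only later rows make up. A row lasts 1/12 s, in which the tool goes at most 41.7 mm and 7.16 degrees, less where a joint would pass 70% of its speed; a pose out of reach is approached as far as the arm can. A call with a gripper value outside its range is refused whole. The fingers move at their own pace and stop on an object; "newtons" is the grip in N (left out, the last holds). Time passes only in rows, so rows that repeat a pose let the fingers close. It gives the time, the measured TCP pose, the force and the opening at its end, in the units of the state.
- ctrl.get_state(): the state, without advancing time (a new reading comes with each control period).
- viewer.read_camera(name): name is "side" or "top" or "wrist"; returns (picture, depth): 420x560x3 uint8, red, green, blue; 420x560 float32, m along the optical axis (not along the pixel's ray), 0 where there is no reading.
- viewer.calibration(name): a dict with "K" (3x3 intrinsics, pixels), "R" (3x3) and "t" (3): a world point X has camera coordinates R X + t. Camera axes: x right, y down, z forward; pixel columns grow to the right and rows downward; lengths in m; the calibration is good to about 2 mm. The wrist camera is an equidistant fisheye: a pixel r from the principal point sees the ray r / f radians off the axis. A picture is of the moment at which its call begins: read the wrist's pose just before it. calibration takes no time and is no camera call; for the wrist camera it gives the pose at the moment of the call.
- ctrl.sign_off(): hands the job in, once; it reports no verdict.
The state is a dict: "time": time; "qpos": joint angles; "dq": joint speeds; "joint_efforts": joint torques, N m; "eef_pos": TCP position; "tcp_rot": TCP orientation; "contact_force": force on the tool from outside, world axes, zero at the start; "wrist_torque": the same for the moment, N m; "opening": opening from 0.0 (shut) to 1.0 (fully open).
Only numpy, scipy, OpenCV 4.12 (cv2) and the standard library are available. Lean on these libraries where they do the work, as an engineer would, in place of code of your own. Each camera call takes 0.05 s, during which the arm holds its last target.

### The job

Take the stylus out of its block, press the recessed zero button of the slicing guide's readout with it while the stop is still locked where it is, and stand the stylus back in its block. Then pull up the black lock knob on the sliding sleeve, slide the sleeve with its stop plate one hole farther from the readout, let the pin go fully home in that hole, and finish there with the gripper still holding the knob: do not let go. Leave the mug, the jar and the bowl where they stand.

Things in the scene. Friction and masses are not known exactly. Their poses are not given: they have to be found in the camera images.
- guide: the slicing guide, fixed to the counter: wooden board 200 (its x) by 340 (its y) by 18 mm; origin at the centre of its underside, z up. A square aluminium tube runs along its y at x = +55 mm; the grey readout housing stands at the tube's -y end. Two wooden knife plates 73 mm high stand at y = -71 to -93, x = -92 to +3 mm
- tube: the aluminium tube, fixed to the guide, 30 mm wide, its top face 48 mm over the counter, with a row of dark 13 mm holes in it, 40 mm apart, at y = -30, +10, +50, +90 and +130 mm in the guide's frame. Its origin and axes are those of the guide
- button_top (a point): centre of the top of the white zero button, 12 mm across, in a round well 14 mm across (too narrow for a finger) in the readout housing: at rest 67 mm over the counter, 3 mm under the housing's top. The housing is 70 (x) by 60 mm (y), 70 mm high over the counter. In the guide's frame the button is at x = +67, y = -130 mm
- zero (a joint): travel of the zero button straight down: 0 = up, 0.004 = fully down; springs back; 1.5 N to start it, 4 N fully down; pressed when past 0.003
- button: the zero button's cap, the part that the stylus touches (origin 17 mm under the top face)
- stylus: loose stylus (cake tester), about 45 g: steel shaft 6 mm thick, 55 mm long, round tip below; above it a round wooden handle 20 mm thick, 70 mm long. Origin at the tip, z up along the handle (handle at z = 55 to 125 mm). Starts upright in its block, the handle resting on the block's top, tip 7 mm and handle 62 to 132 mm over the counter
- holder: dark wooden block 52 by 52 by 62 mm high, fixed to the counter; origin at the centre of its underside. Upright hole 12 mm wide, 58 mm deep, in the centre of its top, mouth chamfered by 2 mm; holds the stylus
- knob: round black lock knob, 28 mm across, 30 mm high, on the lock pin above the sleeve; with the pin home it spans 72 to 102 mm over the counter, with 16 mm free height below it down to the sleeve's top (an 18 mm wide, 8 mm high collar stands there). Moves up with the pin and along with the sleeve. Origin on its axis, 39 mm under its middle
- knob_mid (a point): the middle of the lock knob, on its axis (87 mm over the counter with the pin home)
- pin (a joint): lift of the lock pin: 0 = fully home in a hole (sleeve locked), 0.009 = tip level with the tube's top face, 0.014 = upper stop. A spring pushes it down, 3 N when home, 6.5 N at the upper stop. The pin is 9 mm thick with a round tip, and drops into a 13 mm hole by itself when over it
- sleeve (a joint): place of the steel sleeve (56 mm along the tube, 46 mm wide, top 56 mm over the counter; carries the knob and a wooden stop plate 10 mm thick reaching to the guide's -x, top 68 mm): 0 = start hole, grows away from the readout (guide's +y), 0.040 = next hole; 2 mm free play either way with the pin home. Friction about 2 N with the pin out
- next_hole (a point): the next hole on the side away from the readout, to which the pin must go: centre of its mouth in the tube's top face, 48 mm over the counter
- mug: white mug, 80 mm wide, 95 mm high, bystander; origin under its centre
- jar: amber jar, 54 mm wide, 100 mm high, bystander; origin under its centre
- bowl: blue bowl, 120 mm wide, 55 mm high, bystander; origin under its centre
There are look-alikes about, which are no part of the job. There is more than one size of the holder; the job needs the middle-sized.

How it is judged:
By the outcome, as a careful person would: the job done as asked, in the order asked, and still so for the second after the job is handed in, while the arm keeps its last pose, push and grip.
It also fails if it takes over 64 s, if anything falls off the work surface, if the arm or the gripper's body presses on something with over 40 N, if the wrist force passes 120 N, or if a joint passes its speed limit or range.

## Working session

There is one attempt and no reset: what is moved stays moved. The work goes in short steps, Python scripts to look and compute and a tool call to move; the robot and the scene stay as the last step left them, time stands still between calls to the robot, and variables do not carry over. Pictures are saved under pics/ and viewed, and the job is handed in when it is done.

Besides the shell and the picture viewer there is one more tool, called after "Call:" by a JSON object that holds its "method" and its "body". step_arm: Moves the arm, as the interface text tells. Its arguments: {"type":"object","properties":{"rows":{"type":"array"},"newtons":{"type":"number"}},"required":["rows"]}

```bash
ls; mkdir -p pics
python3 - <<'E'
from plant import ctrl, viewer
import cv2,numpy as np
print(ctrl.get_state())
for n in ["side","top","wrist"]:
    c=viewer.calibration(n); print(n,c)
    p,d=viewer.read_camera(n); cv2.imwrite(f"pics/{n}0.png",p[:,:,::-1]); np.savez(f"pics/{n}0.npz",p=p,d=d,K=c["K"],R=c["R"],t=c["t"])
E
```

```text
pics
{'time': 0.0, 'qpos': array([-1.44796526e+00,  2.87157288e-01,  1.57817636e+00,  1.20480881e-06,
        1.27856208e+00, -1.49986995e-01]), 'dq': array([-0.00073243, -0.00115601,  0.00089406,  0.0003323 , -0.00012597,
       -0.00018789]), 'joint_efforts': array([ 1.43633668e-03, -4.05982876e+01, -2.92624587e+01, -9.67778033e-05,
        5.84724054e-03,  1.36266294e-06]), 'eef_pos': array([ 0.18183332, -0.64937539,  0.22995309]), 'tcp_rot': array([-0.56276428,  0.42792958, -0.42679437,  0.56393192]), 'contact_force': array([ 0.0973203 , -1.32880624, -0.05594723]), 'wrist_torque': array([-0.0175408 , -0.01815234,  0.03149817]), 'opening': 1.0036585453219053}
side {'K': array([[489.63428664,   0.        , 281.67926531],
       [  0.        , 489.63428664, 208.84332445],
       [  0.        ,   0.        ,   1.        ]]), 'R': array([[-0.75063935, -0.66071047, -0.00149614],
       [-0.35074647,  0.40040332, -0.84655425],
       [ 0.55992631, -0.63493217, -0.53230035]]), 't': array([0.46875401, 0.2797625 , 0.92531296])}
top {'K': array([[381.42675989,   0.        , 277.7594858 ],
       [  0.        , 381.42675989, 219.4687881 ],
       [  0.        ,   0.        ,   1.        ]]), 'R': array([[-0.02259958, -0.99947598, -0.02317378],
       [-0.98901299,  0.02573819, -0.14557075],
       [ 0.14609092,  0.01962933, -0.9890764 ]]), 't': array([0.02021331, 0.61863977, 1.04211563])}
wrist {'K': array([[325.1922621 ,   0.        , 281.93190464],
       [  0.        , 325.1922621 , 207.49895677],
       [  0.        ,   0.        ,   1.        ]]), 'R': array([[ 0.26937747, -0.96303104, -0.002643  ],
       [-0.91129356, -0.25579109,  0.32266851],
       [-0.31141584, -0.08451108, -0.94650835]]), 't': array([-0.67381576, -0.04241235,  0.38281837])}
```

View pics/side0.png

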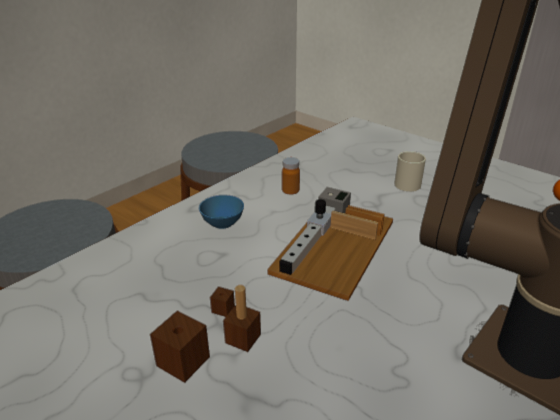

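View pics/top0.png

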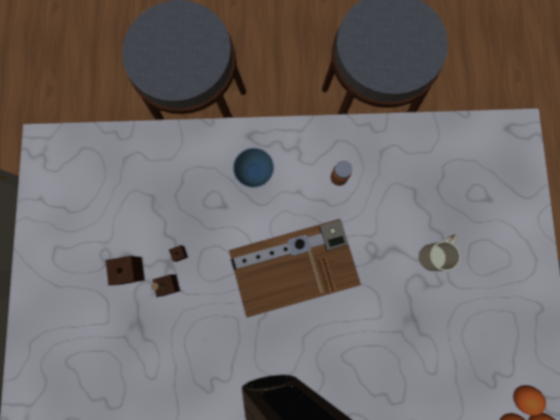

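View pics/wrist0.png

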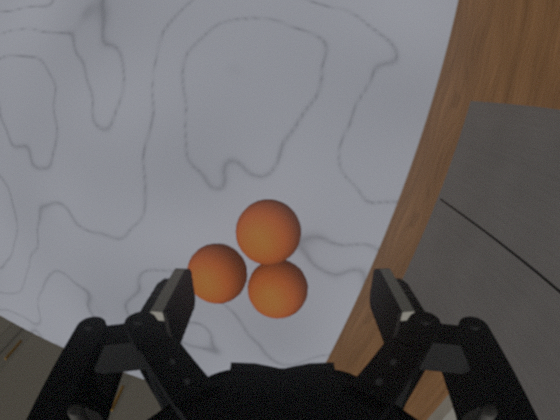

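Side view: there are three dark blocks, a large one (180,345), a small one (222,300), and one at (242,325) that holds the stylus. The third looks middle-sized. I'll enlarge and measure it.

```bash
cat > h.py <<'E'
import numpy as np,cv2
from scipy.spatial.transform import Rotation as Rn
def load(n): return np.load(f"pics/{n}.npz")
def ray(f,u,v,wrist=False):
    K,R,t=f["K"],f["R"],f["t"]
    x=(u-K[0,2])/K[0,0]; y=(v-K[1,2])/K[1,1]
    if wrist:
        r=np.hypot(x,y); s=np.sin(r)/r if r>0 else 1; d=np.array([x*s,y*s,np.cos(r)])
    else: d=np.array([x,y,1.])
    return -R.T@t, R.T@d, d
def atz(f,u,v,z,wrist=False):
    c,d,_=ray(f,u,v,wrist); return c+d*(z-c[2])/d[2]
def atd(f,u,v,wrist=False):
    c,d,dc=ray(f,u,v,wrist); k=f["d"][int(round(v)),int(round(u))]; return c+d*k/dc[2]
def proj(f,X,wrist=False):
    p=f["R"]@np.asarray(X)+f["t"]; K=f["K"]
    if wrist:
        th=np.arctan2(np.hypot(p[0],p[1]),p[2]); r=np.hypot(p[0],p[1]); q=p[:2]/r*th
    else: q=p[:2]/p[2]
    return np.array([K[0,0]*q[0]+K[0,2],K[1,1]*q[1]+K[1,2]])
def crop(n,x0,y0,x1,y1,s,out):
    p=load(n)["p"][y0:y1,x0:x1,::-1]; cv2.imwrite(f"pics/{out}.png",cv2.resize(p,None,fx=s,fy=s,interpolation=cv2.INTER_CUBIC))
E
python3 - <<'E'
from h import *
crop("top0",90,230,210,310,6,"t_hold"); crop("top0",220,210,370,322,5,"t_guide"); crop("side0",140,270,280,390,5,"s_hold"); crop("side0",260,170,400,300,5,"s_guide")
E
```

```text
(no output)
```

View pics/t_hold.png

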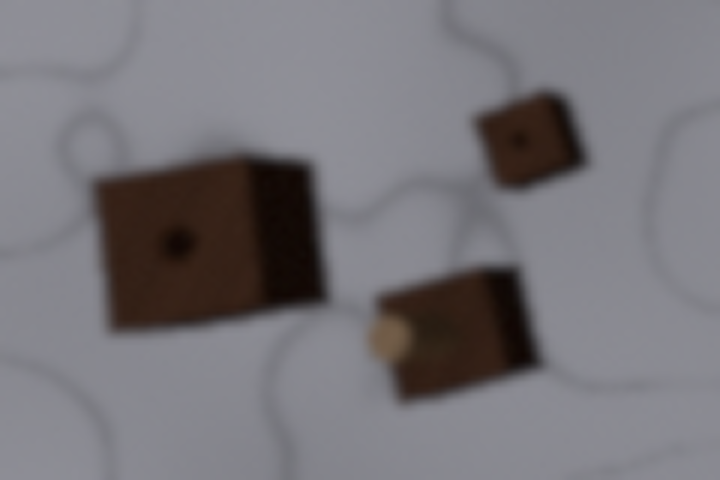

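View pics/t_guide.png

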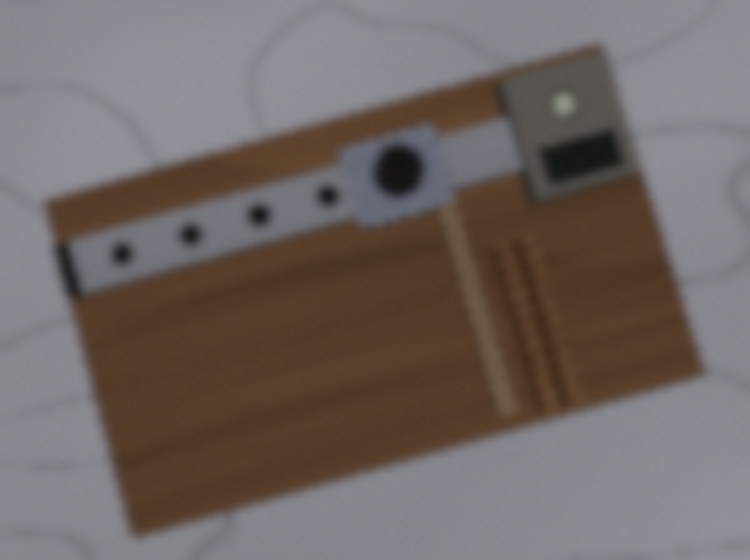

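View pics/s_hold.png

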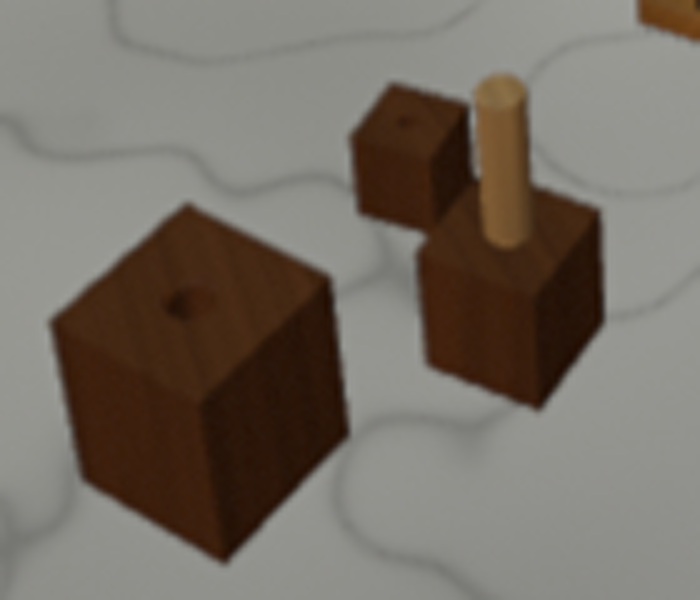

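View pics/s_guide.png

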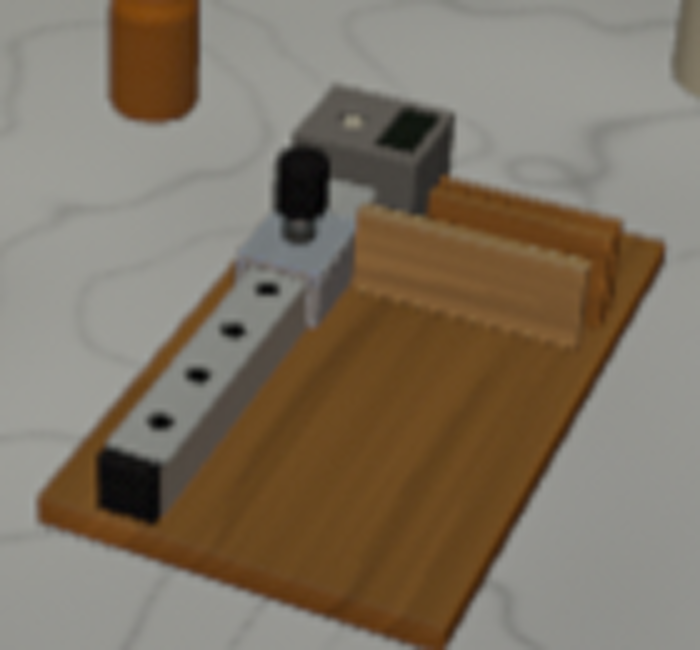

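Run:
```python
from h import *
np.set_printoptions(precision=4,suppress=True)
T=load("top0");S=load("side0")
def pt(f,x0,y0,s,c,z): return atz(f,x0+(c[0]+.5)/s-.5,y0+(c[1]+.5)/s-.5,z)
# guide fit
obs=[]
tg=[((327,196),.055,.010,.048),((259,215),.055,.05,.048),((190,235),.055,.09,.048),((121,253),.055,.13,.048),((563,104),.067,-.13,.067),
((47,203),.1,.17,.018),((603,45),.1,-.17,.018),((702,374),-.1,-.17,.018),((135,535),-.1,.17,.018),((398,170),.055,-.03,.102)]
sg=[((267,289),.055,.010,.048),((232,330),.055,.05,.048),((197,375),.055,.09,.048),((160,421),.055,.13,.048),((352,122),.067,-.13,.067),((665,245),-.1,-.17,.018),((40,503),.1,.17,.018)]
def fit(G,W):
    G=np.array(G);W=np.array(W);gc,wc=G.mean(0),W.mean(0)
    a=np.arctan2(*( ((G-gc)[:,0]*(W-wc)[:,1]-(G-gc)[:,1]*(W-wc)[:,0]).sum(), ((G-gc)*(W-wc)).sum()))
    R=np.array([[np.cos(a),-np.sin(a)],[np.sin(a),np.cos(a)]]); t=wc-R@gc
    return a,t,W-(G@R.T+t)
for nm,f,L,o in(("top",T,tg,(220,210,5)),("side",S,sg,(260,170,5))):
    a,t,r=fit([l[1:3] for l in L],[pt(f,*o,l[0],l[3])[:2] for l in L]); print(nm,np.degrees(a),t);print(r*1000)
    R=np.array([[np.cos(a),-np.sin(a)],[np.sin(a),np.cos(a)]])
    print("button",R@[.067,-.13]+t,"knob",R@[.055,-.03]+t,"next",R@[.055,.01]+t)
print("handle top",pt(T,90,230,6,(391,337),.132),pt(S,140,270,5,(500,90),.132), "base side",pt(S,140,270,5,(507,232),.062))
for c in [(377,298),(482,270),(502,373),(402,403)]: print("Tblk",pt(T,90,230,6,c,.062))
for c in [(601,210),(535,293),(417,252)]: print("Sblk",pt(S,140,270,5,c,.062))
for c,z in [((475,118),.04),((550,95),.04),((505,188),.04)]: print("small",pt(T,90,230,6,c,z))
for c,z in [((95,180),.08),((245,157),.08),((110,330),.08)]: print("large",pt(T,90,230,6,c,z))
print(ctrl.get_state()["eef_pos"]) if 0 else None
```

```text
top 14.398790913547728 [ 0.484 -0.037]
[[-0.0671  0.3322]
 [ 0.136   0.0583]
 [-0.1951  0.3072]
 [ 0.605   0.4918]
 [-0.006   0.7564]
 [-1.9042 -3.3981]
 [-2.2894  0.5468]
 [ 1.2567  3.0429]
 [ 3.2641 -2.7749]
 [-0.7999  0.6375]]
button [ 0.5812 -0.1463] knob [ 0.5447 -0.0524] next [ 0.5348 -0.0137]
side 14.569254527299016 [ 0.4829 -0.0368]
[[ 0.7431 -1.4586]
 [ 1.7911 -1.5633]
 [ 1.2502 -1.0744]
 [ 1.4517 -1.4105]
 [ 1.0145 -0.9799]
 [-0.8491  5.2913]
 [-5.4015  1.1954]]
button [ 0.5805 -0.1458] knob [ 0.5437 -0.052 ] next [ 0.5336 -0.0133]
handle top [0.4419 0.3242 0.132 ] [0.4402 0.3255 0.132 ] base side [0.4399 0.3267 0.062 ]
Tblk [0.4585 0.3552 0.062 ]
Tblk [0.4702 0.3067 0.062 ]
Tblk [0.4232 0.2966 0.062 ]
Tblk [0.4107 0.3425 0.062 ]
Sblk [0.4211 0.2945 0.062 ]
Sblk [0.4097 0.342  0.062 ]
Sblk [0.4579 0.3564 0.062 ]
small [0.542  0.3181 0.04  ]
small [0.5521 0.2824 0.04  ]
small [0.5085 0.3032 0.04  ]
large [0.5148 0.4803 0.08  ]
large [0.5237 0.4114 0.08  ]
large [0.4469 0.4705 0.08  ]
```

The stylus stands in the block with a top about 49 mm wide. The other two are about 37 mm and 70 mm, so this is the middle-sized one. Both cameras put it at (0.441, 0.325). Next I'll write the move planner.

```bash
cat > pl.py <<'E'
from h import *
from plant import ctrl, viewer
np.set_printoptions(precision=4,suppress=True)
def tool(yaw_deg):
    # tool y down, tool x horizontal at azimuth yaw
    a=np.radians(yaw_deg); x=np.array([np.cos(a),np.sin(a),0]); y=np.array([0,0,-1.]); z=np.cross(x,y)
    return Rn.from_matrix(np.c_[x,y,z])
def go(pos,yaw=None):
    s=ctrl.get_state(); R0=Rn.from_quat(s["tcp_rot"])
    sh=R0.inv().apply(np.array(pos)-s["eef_pos"])*1000
    rv=(R0.inv()*tool(yaw)).as_rotvec(degrees=True) if yaw is not None else None
    print("turn",rv,"shift",sh)
def st():
    s=ctrl.get_state(); M=Rn.from_quat(s["tcp_rot"]).as_matrix()
    print("t",s["time"],"pos",s["eef_pos"],"yaw",np.degrees(np.arctan2(M[1,0],M[0,0])),"ydir",M[:,1],"F",s["contact_force"],"op",s["opening"],"q",s["qpos"])
E
python3 - <<'E'
from pl import *
st()
for y in (104.4,-75.6,14.4,-165.6):print(y);go([.55,-.2,.25],y)
E
```

```text
t 0.15 pos [ 0.1818 -0.6495  0.2302] yaw -74.36812490015363 ydir [-0.0002  0.0019 -1.    ] F [0.1121 0.5929 0.3294] op 1.0002349756273958 q [-1.448   0.287   1.5778  0.      1.2786 -0.15  ]
104.4
turn [  -0.1672 -178.7681    0.0252] shift [-333.7274  -19.0032  475.6699]
-75.6
turn [-0.0162  1.2319 -0.1072] shift [-333.7274  -19.0032  475.6699]
14.4
turn [ -0.0966 -88.7681  -0.0713] shift [-333.7274  -19.0032  475.6699]
-165.6
turn [ 0.0717 91.2318 -0.0972] shift [-333.7274  -19.0032  475.6699]
```

Call:
{"method": "step_arm", "body": {"rows": [[[0, 0, 0], [-7, 0, 10], 0.3], [[0, 0, 0], [-20, -1, 28], 0.3], [[0, 0, 0], [-38, -2, 54], 0.3], [[0, 0.3, 0], [-58, -4, 83], 0.3], [[0, 0.5, 0], [-80, -5, 114], 0.3], [[0, 0.7, 0], [-102, -7, 145], 0.3], [[0, 0.9, 0], [-124, -8, 177], 0.3], [[0, 1, 0], [-146, -9, 208], 0.3], [[0, 1.2, 0], [-168, -10, 239], 0.3], [[0, 1.2, 0], [-190, -11, 271], 0.3]], "newtons": 40}}

```text
time: 0.98
eef_pos: [0.3926, -0.3915, 0.2423]
tcp_rot: [-0.559, 0.433, -0.433, 0.559]
contact_force: [0.6, 0.2, -0.2]
opening: 0.7
```

Run:
```python
from pl import *
st(); go([.55,-.15,.27],-75.6); go([.57,.15,.27],-75.6)
```

```text
t 0.9833 pos [ 0.3926 -0.3915  0.2423] yaw -75.57354127612676 ydir [ 0.0001  0.0003 -1.    ] F [ 0.6432  0.2011 -0.1824] op 0.7001797172912212 q [-0.9671  0.012   1.864   0.0002  1.2658  0.3518]
turn [-0.0089  0.0265 -0.0152] shift [-194.6484  -27.6233  212.6293]
turn [-0.0089  0.0265 -0.0152] shift [-480.2062  -27.5328  306.7398]
```

Call:
{"method": "step_arm", "body": {"rows": [[[0, 0, 0], [-22, -2, 26], 0.3], [[0, 0, 0], [-46, -6, 54], 0.3], [[0, 0, 0], [-71, -10, 82], 0.3], [[0, 0, 0], [-98, -14, 107], 0.3], [[0, 0, 0], [-125, -18, 133], 0.3], [[0, 0, 0], [-152, -22, 160], 0.3], [[0, 0, 0], [-176, -26, 184], 0.3], [[0, 0, 0], [-196, -30, 203], 0.3], [[0, 0, 0], [-205, -32, 208], 0.3], [[0, 0, 0], [-205, -32, 208], 0.3]]}}

```text
time: 1.82
eef_pos: [0.5424, -0.1411, 0.2748]
tcp_rot: [-0.56, 0.432, -0.432, 0.56]
contact_force: [0.2, 0.5, -0.2]
opening: 0.704
```

```bash
cat >> pl.py <<'E'
def snap(n,out):
    c=viewer.calibration(n); p,d=viewer.read_camera(n); cv2.imwrite(f"pics/{out}.png",p[:,:,::-1]); np.savez(f"pics/{out}.npz",p=p,d=d,K=c["K"],R=c["R"],t=c["t"])
E
python3 - <<'E'
from pl import *
st(); snap("wrist","w1"); go([.57,.15,.27],-75.6);f=load("w1")
for X in ([.581,-.146,.067],[.544,-.053,.102],[.534,-.0145,.048]): print(proj(f,X,True))
E
```

```text
t 1.8167 pos [ 0.5424 -0.1411  0.2748] yaw -75.33868706110297 ydir [ 0.0005  0.0001 -1.    ] F [ 0.2427  0.5293 -0.2092] op 0.7036286657401162 q [-0.4357  0.002   1.8145  0.0003  1.3247  0.8792]
turn [0.0213 0.1701 0.0257] shift [-276.1744    4.2066  100.8631]
[295.3592 144.0309]
[198.0635 161.9654]
[177.3724 154.1714]
```

View pics/w1.png

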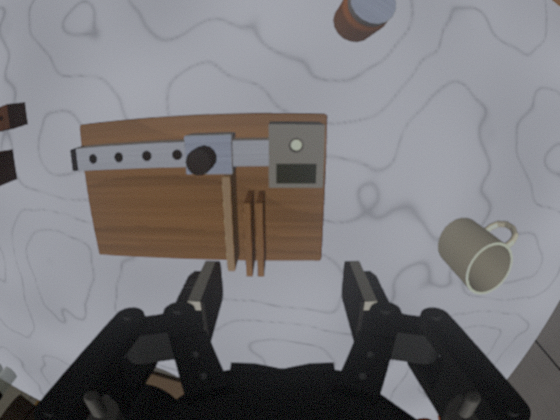

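Run:
```python
from pl import *
go([.57,.08,.25],-75.6);go([.5,.25,.22],-75.6);go([.441,.325,.2],-75.6)
```

```text
turn [0.0213 0.1701 0.0257] shift [-208.4346   24.2434   83.2611]
turn [0.0213 0.1701 0.0257] shift [-390.5904   54.1712   58.2894]
turn [0.0213 0.1701 0.0257] shift [-478.0297   74.1463   20.0616]
```

Call:
{"method": "step_arm", "body": {"rows": [[[0, 0, 0], [-15, 1, 6], 0.3], [[0, 0, 0], [-42, 3, 18], 0.3], [[0, 0, 0], [-76, 7, 32], 0.3], [[0, 0, 0], [-112, 11, 48], 0.3], [[0, 0, 0], [-148, 15, 62], 0.3], [[0, 0, 0], [-186, 19, 74], 0.3], [[0, 0, 0], [-224, 24, 82], 0.3], [[0, 0, 0], [-262, 29, 82], 0.3], [[0, 0, 0], [-300, 34, 78], 0.3], [[0, 0, 0], [-338, 42, 70], 0.3]]}}

```text
time: 2.7
eef_pos: [0.5258, 0.2009, 0.2322]
tcp_rot: [-0.558, 0.434, -0.434, 0.558]
contact_force: [1.1, -0.3, 0.8]
opening: 0.701
```

Call:
{"method": "step_arm", "body": {"rows": [[[0, 0, 0], [-34, 6, -8], 0.35], [[0, 0, 0], [-65, 12, -20], 0.35], [[0, 0, 0], [-92, 18, -30], 0.35], [[0, 0, 0], [-112, 24, -38], 0.35], [[0, 0, 0], [-126, 28, -44], 0.35], [[0, 0, 0], [-136, 31, -48], 0.35], [[0, 0, 0], [-140, 32, -50], 0.35], [[0, 0, 0], [-140, 32, -50], 0.35]]}}

```text
time: 3.37
eef_pos: [0.4422, 0.3236, 0.1999]
tcp_rot: [0.559, -0.433, 0.433, -0.558]
contact_force: [0.7, -0.6, -0.3]
opening: 0.652
```

Run:
```python
from pl import *
st(); snap("wrist","w2"); go([.441,.325,.2],-75.6);go([.441,.325,.085],-75.6);f=load("w2")
for X in ([.441,.325,.132],[.441,.325,.062]): print(proj(f,X,True))
crop("w2",180,80,380,240,4,"w2c")
```

```text
t 3.3667 pos [0.4422 0.3236 0.1999] yaw -75.58718436937717 ydir [-0.0006 -0.0007 -1.    ] F [ 0.7073 -0.5884 -0.2641] op 0.6523126355792056 q [ 0.4468  0.0358  1.9196 -0.0004  1.1872  1.7662]
turn [ 0.0017 -0.0111  0.0327] shift [-1.9537  0.2546 -1.2833]
turn [ 0.0017 -0.0111  0.0327] shift [ -2.0193 115.2546  -1.2798]
[279.6007 223.2127]
[280.1229 194.6247]
```

View pics/w2.png

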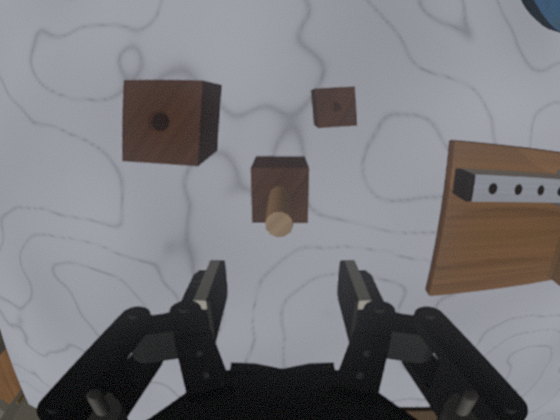

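The handle top is at (279,223), as predicted. The stylus block (280,188) is between the large one (160,120) and the small one (336,106) in size. I'll descend and grip.

Call:
{"method": "step_arm", "body": {"rows": [[[0, 0, 0], [-1, 10, -1], 0.4], [[0, 0, 0], [-2, 30, -1], 0.4], [[0, 0, 0], [-2, 54, -1], 0.4], [[0, 0, 0], [-2, 78, -1], 0.4], [[0, 0, 0], [-2, 98, -1], 0.4], [[0, 0, 0], [-2, 111, -1], 0.4], [[0, 0, 0], [-2, 116, -1], 0.4], [[0, 0, 0], [-2, 116, -1], 0.4]]}}

```text
time: 4.08
eef_pos: [0.4404, 0.3251, 0.0829]
tcp_rot: [0.56, -0.434, 0.433, -0.558]
contact_force: [0.3, -0.9, 0.2]
opening: 0.6
```

Call:
{"method": "step_arm", "body": {"rows": [[[0, 0, 0], [0, 0, 0], 0.7], [[0, 0, 0], [0, 0, 0], 0.9], [[0, 0, 0], [0, 0, 0], 1], [[0, 0, 0], [0, 0, 0], 1], [[0, 0, 0], [0, 0, 0], 1], [[0, 0, 0], [0, 0, 0], 1], [[0, 0, 0], [0, 0, 0], 1], [[0, 0, 0], [0, 0, 0], 1]], "newtons": 50}}

```text
time: 4.75
eef_pos: [0.442, 0.3265, 0.086]
tcp_rot: [-0.558, 0.433, -0.434, 0.56]
contact_force: [0.2, -0.2, 5.5]
opening: 0.222
```

Run:
```python
from pl import *
st(); snap("wrist","w3")
```

```text
t 4.75 pos [0.442  0.3265 0.086 ] yaw -75.55967307484721 ydir [ 0.003   0.0012 -1.    ] F [ 0.2356 -0.2011  5.4599] op 0.22248898085866384 q [ 0.4516  0.1792  1.9929 -0.0002  0.9663  1.7705]
```

View pics/w3.png

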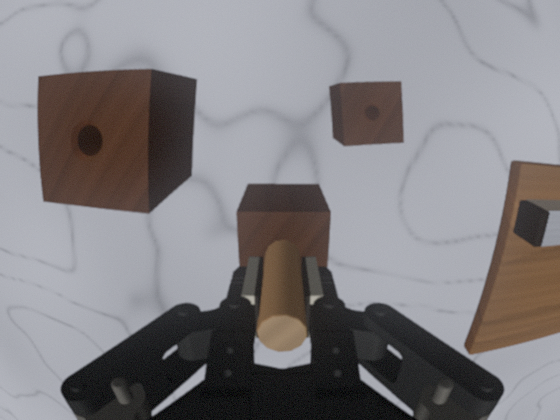

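Call:
{"method": "step_arm", "body": {"rows": [[[0, 0, 0], [0, -4, 0], 1], [[0, 0, 0], [0, -14, 0], 1], [[0, 0, 0], [0, -30, 0], 1], [[0, 0, 0], [0, -50, 0], 1], [[0, 0, 0], [0, -72, 0], 1], [[0, 0, 0], [0, -94, 0], 1], [[0, 0, 0], [0, -112, 0], 1], [[0, 0, 0], [0, -122, 0], 1], [[0, 0, 0], [0, -126, 0], 1], [[0, 0, 0], [0, -126, 0], 1]]}}

```text
time: 5.63
eef_pos: [0.441, 0.3261, 0.2111]
tcp_rot: [-0.558, 0.433, -0.433, 0.559]
contact_force: [-0.7, 0.3, -0.7]
opening: 0.223
```

Run:
```python
from pl import *
st(); snap("wrist","w4"); snap("side","s4"); crop("s4",180,200,300,380,4,"s4c")
go([.54,.2,.21],-75.6);go([.59,.03,.2],-75.6);go([.5812,-.146,.19],-75.6)
```

```text
t 5.6333 pos [0.441  0.3261 0.2111] yaw -75.57164089137652 ydir [ 0.0012  0.0007 -1.    ] F [-0.7465  0.3438 -0.6739] op 0.22255646012703967 q [0.4516 0.0246 1.9095 0.0001 1.2061 1.7705]
turn [0.1266 0.0289 0.0237] shift [146.517   -1.049   65.4396]
turn [0.1266 0.0289 0.0237] shift [323.6095   9.0107  71.5242]
turn [0.1266 0.0289 0.0237] shift [491.8611  19.1959  19.1686]
```

View pics/w4.png

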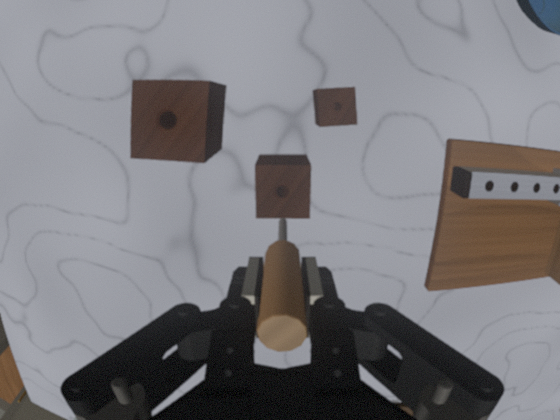

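View pics/s4c.png

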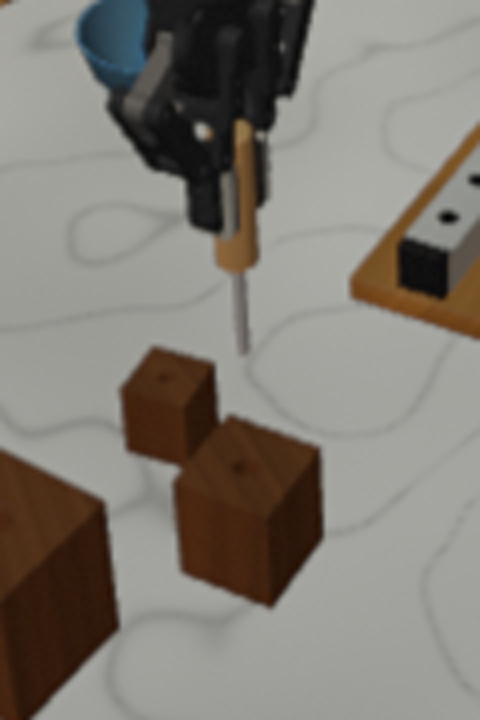

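Run:
```python
from pl import *
S=load("s4");W=load("w4")
print("tip side",atz(S,241.3,288.2,.132),"pred px",proj(S,[.441,.3261,.132]))
print("tip wrist",atz(W,283,220,.132,True),"pred px",proj(W,[.441,.3261,.132],True))
print("hole side",atz(S,239.4,316.4,.062),"wrist",atz(W,282,191,.062,True))
print("handle top px pred wrist",proj(W,[.441,.3261,.257],True),"bottom side px",proj(S,[.441,.3261,.187]), "obs", 180+238/4,200+268/4)
crop("w4",240,170,330,360,4,"w4c")
```

```text
tip side [0.4367 0.3246 0.132 ] pred px [239.0403 287.5796]
tip wrist [0.4387 0.3247 0.132 ] pred px [281.9527 216.7115]
hole side [0.4414 0.3294 0.062 ] wrist [0.4407 0.326  0.062 ]
handle top px pred wrist [281.7136 328.9163] bottom side px [237.5517 263.9066] obs 239.5 267.0
```

View pics/w4c.png

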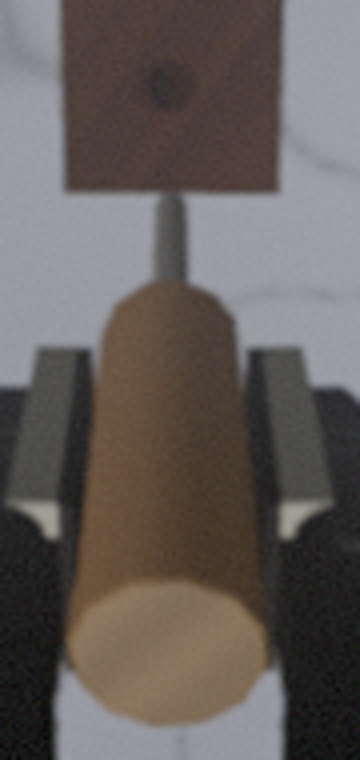

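Call:
{"method": "step_arm", "body": {"rows": [[[0, 0, 0], [10, 0, 5], 1], [[0, 0, 0], [34, 0, 16], 1], [[0, 0, 0], [68, 0, 31], 1], [[0, 0, 0], [104, 0, 47], 1], [[0, 0, 0], [142, 0, 62], 1], [[0, 0, 0], [180, 1, 70], 1], [[0, 0, 0], [218, 2, 74], 1], [[0, 0, 0], [256, 3, 76], 1], [[0, 0, 0], [294, 4, 74], 1], [[0, 0, 0], [332, 5, 68], 1]]}}

```text
time: 6.57
eef_pos: [0.5895, 0.0187, 0.2037]
tcp_rot: [0.559, -0.434, 0.433, -0.558]
contact_force: [-0.1, -0.7, -1.0]
opening: 0.218
```

Call:
{"method": "step_arm", "body": {"rows": [[[0, 0, 0], [34, 0, -8], 1], [[0, 0, 0], [66, 0, -18], 1], [[0, 0, 0], [94, 0, -28], 1], [[0, 0, 0], [118, 0, -36], 1], [[0, 0, 0], [138, 0, -42], 1], [[0, 0, 0], [151, 0, -46], 1], [[0, 0, 0], [158, 0, -47], 1], [[0, 0, 0], [160, 0, -48], 1], [[0, 0, 0], [160, 0, -48], 1], [[0, 0, 0], [160, 0, -48], 1]]}}

```text
time: 7.4
eef_pos: [0.5828, -0.1447, 0.205]
tcp_rot: [-0.559, 0.433, -0.433, 0.559]
contact_force: [0.6, 0.2, -0.6]
opening: 0.223
```

Run:
```python
from pl import *
st(); snap("wrist","w5"); 
go([.5825,-.1455,.205],-75.6);go([.5825,-.1455,.16],-75.6)
crop("w5",220,110,360,270,4,"w5c")
W=load("w5"); p=ctrl.get_state()["eef_pos"]
print("tip px",proj(W,p+[-.0015,-.001,-.079],True),"btn px",proj(W,[.5812,-.1462,.067],True))
```

```text
t 7.4 pos [ 0.5828 -0.1447  0.205 ] yaw -75.51636818388157 ydir [-0.0005  0.0006 -1.    ] F [ 0.561   0.1665 -0.5688] op 0.2228723082099097 q [-0.4123  0.147   1.7899  0.0004  1.2054  0.9056]
turn [ 0.0069  0.1038 -0.0311] shift [ 0.9061  0.176  -0.6001]
turn [ 0.0069  0.1038 -0.0311] shift [ 0.9305 45.176  -0.5948]
tip px [282.6262 218.7545] btn px [283.3101 195.8436]
```

View pics/w5c.png

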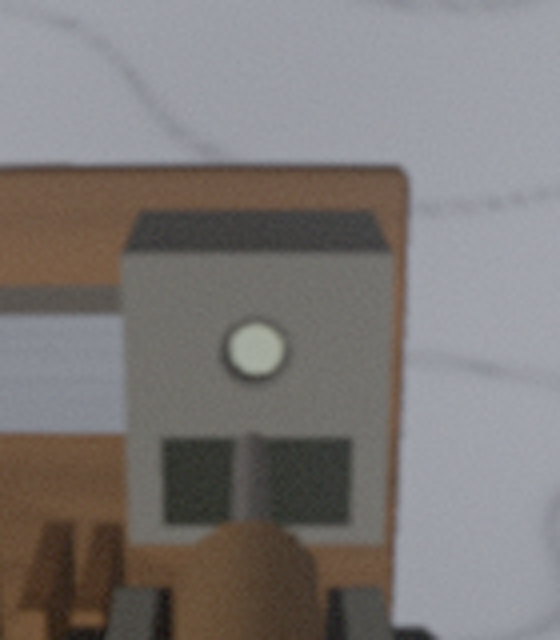

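The wrist view shows the button at (284,197) and the tip at (283,219), both within about 1 mm of the model. I'll descend to just above the button.

Call:
{"method": "step_arm", "body": {"rows": [[[0, 0, 0], [1, 4, -1], 1], [[0, 0, 0], [1, 12, -1], 1], [[0, 0, 0], [1, 22, -1], 1], [[0, 0, 0], [1, 32, -1], 1], [[0, 0, 0], [1, 42, -1], 1], [[0, 0, 0], [1, 49, -1], 1], [[0, 0, 0], [1, 52, -1], 1], [[0, 0, 0], [1, 53, -1], 1], [[0, 0, 0], [1, 53, -1], 1]]}}

```text
time: 8.2
eef_pos: [0.582, -0.1468, 0.152]
tcp_rot: [0.559, -0.433, 0.433, -0.559]
contact_force: [-0.4, 0.2, -0.8]
opening: 0.219
```

Run:
```python
from pl import *
st(); snap("wrist","w6"); snap("side","s6");crop("s6",290,140,390,230,6,"s6c")
crop("w6",230,130,330,250,5,"w6c")
```

```text
t 8.2 pos [ 0.582  -0.1468  0.152 ] yaw -75.57224512017154 ydir [-0.0004  0.0002 -1.    ] F [-0.3599  0.1987 -0.804 ] op 0.21850716669516285 q [-0.416   0.2006  1.8312  0.      1.1102  0.903 ]
```

View pics/w6c.png

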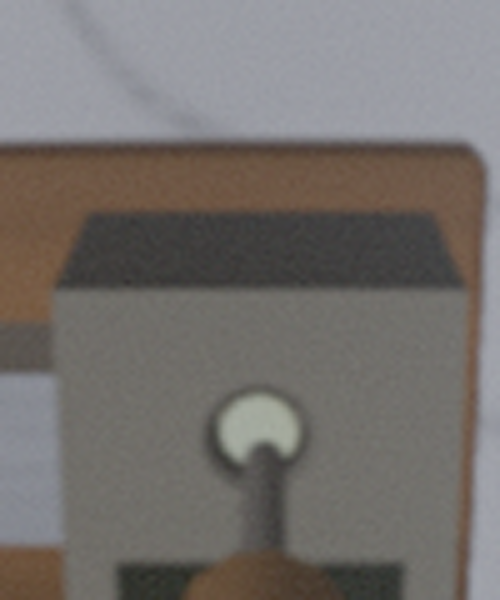

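View pics/s6c.png

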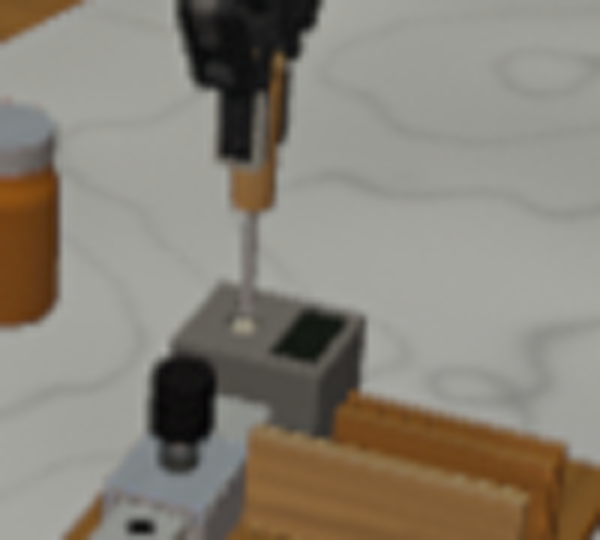

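The tip is over the button: tip at (265,448), button at (259,430) in the crop, and the gap closes on descent. I'll press slowly.

Call:
{"method": "step_arm", "body": {"rows": [[[0, 0, 0], [-0.5, 2, 0], 1], [[0, 0, 0], [-0.5, 4, 0], 1], [[0, 0, 0], [-0.5, 5, 0], 1], [[0, 0, 0], [-0.5, 6, 0], 1], [[0, 0, 0], [-0.5, 7, 0], 1], [[0, 0, 0], [-0.5, 8, 0], 1], [[0, 0, 0], [-0.5, 8, 0], 1]]}}

```text
time: 8.88
eef_pos: [0.582, -0.1463, 0.1445]
tcp_rot: [-0.559, 0.433, -0.433, 0.559]
contact_force: [-0.2, 0.8, 1.6]
opening: 0.224
```

Run:
```python
from pl import *
st()
```

```text
t 8.8833 pos [ 0.582  -0.1463  0.1445] yaw -75.57491171966245 ydir [ 0.0002  0.     -1.    ] F [-0.1704  0.7984  1.6497] op 0.22365980135665722 q [-0.4153  0.2085  1.8367  0.0001  1.0962  0.9037]
```

Call:
{"method": "step_arm", "body": {"rows": [[[0, 0, 0], [0, 1, 0], 1], [[0, 0, 0], [0, 2, 0], 1], [[0, 0, 0], [0, 3, 0], 1], [[0, 0, 0], [0, 4, 0], 1], [[0, 0, 0], [0, 4, 0], 1], [[0, 0, 0], [0, 4, 0], 1]]}}

```text
time: 9.38
eef_pos: [0.5823, -0.1464, 0.1414]
tcp_rot: [-0.559, 0.433, -0.433, 0.559]
contact_force: [-0.7, 1.0, 5.1]
opening: 0.224
```

Run:
```python
from pl import *
st(); snap("wrist","w7");crop("w7",230,130,330,250,5,"w7c");st()
```

```text
t 9.3833 pos [ 0.5823 -0.1464  0.1414] yaw -75.57457790137147 ydir [ 0.0007 -0.0001 -1.    ] F [-0.6531  0.9523  5.0811] op 0.22359203754520743 q [-0.4152  0.2125  1.8384  0.0002  1.0901  0.9037]
t 9.4333 pos [ 0.5823 -0.1464  0.1414] yaw -75.56993351594147 ydir [ 0.0007 -0.0001 -1.    ] F [-1.2026  2.3107  5.3565] op 0.22372699196994913 q [-0.4152  0.2124  1.8384  0.0002  1.0901  0.9037]
```

View pics/w7c.png

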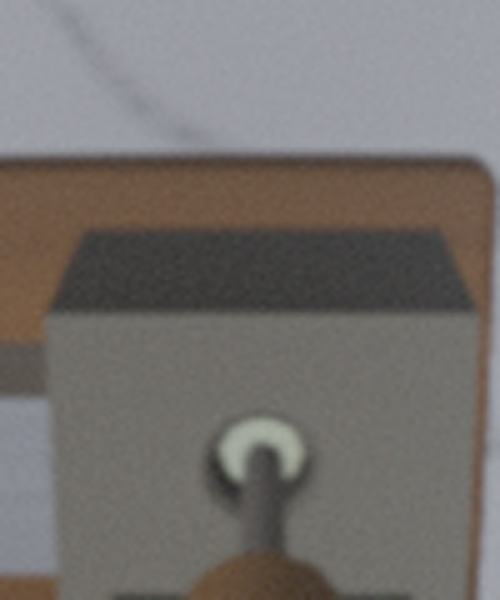

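Call:
{"method": "step_arm", "body": {"rows": [[[0, 0, 0], [0, 1, 0], 1], [[0, 0, 0], [0, 2, 0], 1], [[0, 0, 0], [0, 2, 0], 1], [[0, 0, 0], [0, 2, 0], 1]]}}

```text
time: 9.77
eef_pos: [0.5827, -0.1464, 0.1411]
tcp_rot: [-0.559, 0.433, -0.434, 0.559]
contact_force: [-2.1, 1.1, 11.8]
opening: 0.223
```

Run:
```python
from pl import *
st()
```

```text
t 9.7667 pos [ 0.5827 -0.1464  0.1411] yaw -75.5676503798474 ydir [ 0.0014 -0.0003 -1.    ] F [-2.059  1.101 11.825] op 0.223494723511865 q [-0.415   0.2134  1.8379  0.0003  1.0889  0.9037]
```

The button is bottomed: force rose to about 12 N while the tip moved only 0.3 mm. I'll retract straight up and return to the block.

Call:
{"method": "step_arm", "body": {"rows": [[[0, 0, 0], [0, -4, 0], 1], [[0, 0, 0], [0, -10, 0], 1], [[0, 0, 0], [0, -20, 0], 1], [[0, 0, 0], [0, -34, 0], 1], [[0, 0, 0], [0, -48, 0], 1], [[0, 0, 0], [0, -60, 0], 1], [[0, 0, 0], [0, -68, 0], 1], [[0, 0, 0], [0, -71, 0], 1], [[0, 0, 0], [0, -71, 0], 1]]}}

```text
time: 10.52
eef_pos: [0.5823, -0.1465, 0.2103]
tcp_rot: [-0.559, 0.433, -0.434, 0.559]
contact_force: [0.3, 0.0, -0.1]
opening: 0.216
```

Run:
```python
from pl import *
st(); snap("wrist","w8")
go([.59,.03,.21],-75.6);go([.54,.2,.21],-75.6);go([.442,.3255,.21],-75.6)
crop("w8",220,110,360,270,4,"w8c")
```

```text
t 10.5167 pos [ 0.5823 -0.1465  0.2103] yaw -75.57152614912808 ydir [ 0.0016 -0.0007 -1.    ] F [ 0.3368  0.0187 -0.0611] op 0.21599628995947093 q [-0.4153  0.1411  1.7866 -0.      1.2122  0.9037]
turn [-0.0047  0.029   0.0035] shift [-168.7222   -0.7317   51.7742]
turn [-0.0047  0.029   0.0035] shift [-345.8189   -0.7431   45.7121]
turn [-0.0047  0.029   0.0035] shift [-491.78     -0.7573  -17.9245]
```

View pics/w8c.png

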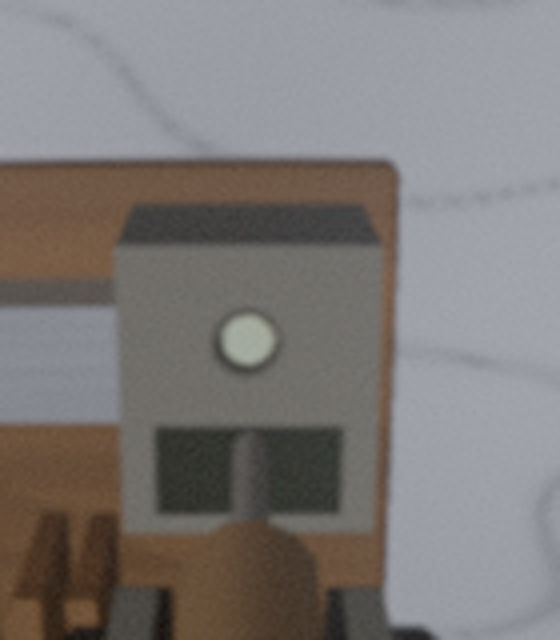

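The button is back up and the tip hasn't shifted in the grip. Returning to the block.

Call:
{"method": "step_arm", "body": {"rows": [[[0, 0, 0], [-10, 0, 4], 1], [[0, 0, 0], [-34, 0, 12], 1], [[0, 0, 0], [-68, 0, 25], 1], [[0, 0, 0], [-104, 0, 37], 1], [[0, 0, 0], [-140, 0, 46], 1], [[0, 0, 0], [-178, 0, 53], 1], [[0, 0, 0], [-216, 0, 56], 1], [[0, 0, 0], [-254, 0, 56], 1], [[0, 0, 0], [-292, 0, 53], 1], [[0, 0, 0], [-330, 0, 47], 1]]}}

```text
time: 11.4
eef_pos: [0.5439, 0.1874, 0.2082]
tcp_rot: [0.559, -0.434, 0.433, -0.559]
contact_force: [0.4, 0.8, 0.8]
opening: 0.225
```

Call:
{"method": "step_arm", "body": {"rows": [[[0, 0, 0], [-36, 0, -11], 1], [[0, 0, 0], [-70, 0, -24], 1], [[0, 0, 0], [-100, 0, -38], 1], [[0, 0, 0], [-126, 0, -50], 1], [[0, 0, 0], [-145, 0, -58], 1], [[0, 0, 0], [-157, 0, -63], 1], [[0, 0, 0], [-161, 0, -65], 1], [[0, 0, 0], [-162, 0, -65], 1], [[0, 0, 0], [-162, 0, -65], 1], [[0, 0, 0], [-162, 0, -65], 1]]}}

```text
time: 12.23
eef_pos: [0.4426, 0.325, 0.2092]
tcp_rot: [0.559, -0.433, 0.434, -0.558]
contact_force: [0.8, -0.5, -0.8]
opening: 0.216
```

Run:
```python
from pl import *
st(); snap("wrist","w9")
go([.441,.3262,.21],-75.6)
crop("w9",230,150,340,260,5,"w9c")
W=load("w9");p=ctrl.get_state()["eef_pos"]; print(proj(W,[.4407,.326,.062],True))
```

```text
t 12.2333 pos [0.4426 0.325  0.2092] yaw -75.63961942363812 ydir [ 0.0001 -0.0004 -1.    ] F [ 0.774  -0.4602 -0.7696] op 0.21633388153296132 q [ 0.4487  0.0289  1.9089 -0.0004  1.2039  1.769 ]
turn [ 0.0039 -0.0598  0.017 ] shift [-1.7006 -0.7918 -1.2902]
[280.3332 192.7154]
```

View pics/w9c.png

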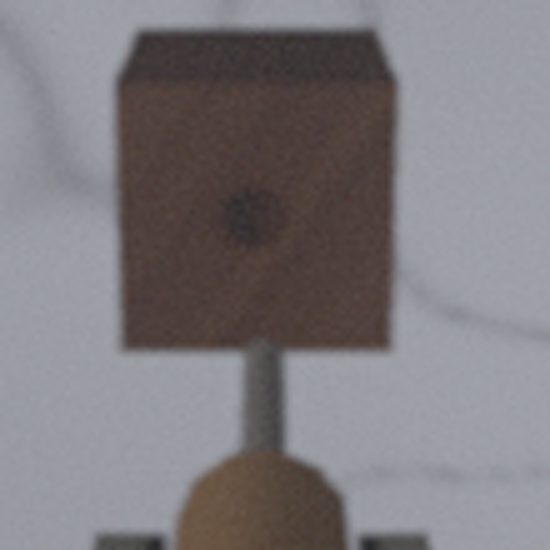

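Call:
{"method": "step_arm", "body": {"rows": [[[0, 0, 0], [-0.5, 4, -0.5], 1], [[0, 0, 0], [-1.5, 14, -1], 1], [[0, 0, 0], [-1.5, 26, -1.2], 1], [[0, 0, 0], [-1.5, 38, -1.2], 1], [[0, 0, 0], [-1.5, 48, -1.2], 1], [[0, 0, 0], [-1.5, 56, -1.2], 1], [[0, 0, 0], [-1.5, 60, -1.2], 1], [[0, 0, 0], [-1.5, 60, -1.2], 1], [[0, 0, 0], [-1.5, 60, -1.2], 1]]}}

```text
time: 13.03
eef_pos: [0.4404, 0.3269, 0.1492]
tcp_rot: [0.559, -0.433, 0.433, -0.559]
contact_force: [1.0, -0.1, 0.6]
opening: 0.222
```

Run:
```python
from pl import *
st(); snap("wrist","w10"); snap("side","s10")
crop("w10",230,150,340,260,5,"w10c");crop("s10",200,250,290,360,5,"s10c")
```

```text
t 13.0333 pos [0.4404 0.3269 0.1492] yaw -75.56456228823468 ydir [-0.0002 -0.0001 -1.    ] F [ 1.0111 -0.135   0.5851] op 0.22150727772461604 q [0.4535 0.0928 1.9586 0.     1.0905 1.7724]
```

View pics/w10c.png

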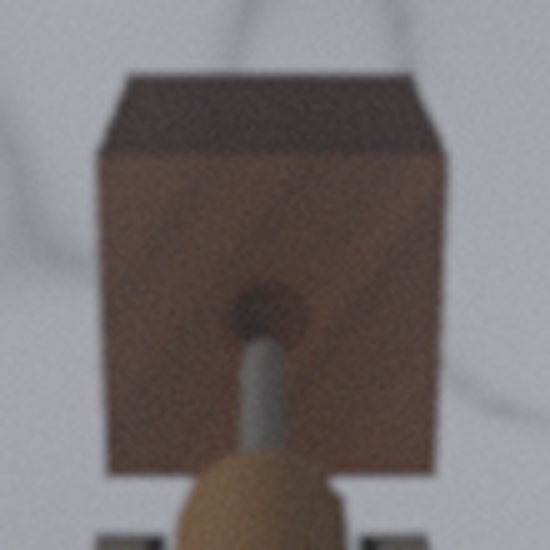

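View pics/s10c.png

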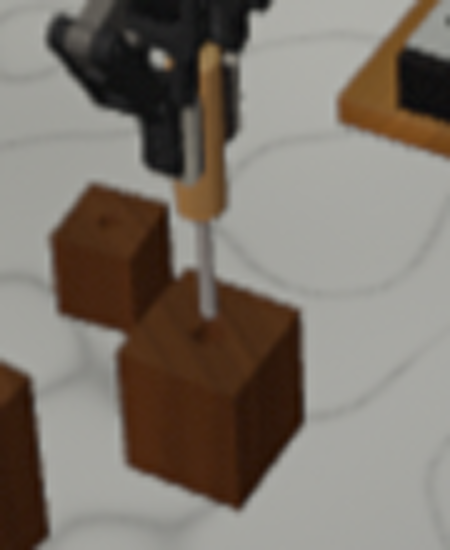

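Call:
{"method": "step_arm", "body": {"rows": [[[0, 0, 0], [0.3, 3, 0.8], 1], [[0, 0, 0], [0.3, 7, 0.8], 1], [[0, 0, 0], [0.3, 12, 0.8], 1], [[0, 0, 0], [0.3, 18, 0.8], 1], [[0, 0, 0], [0.3, 22, 0.8], 1], [[0, 0, 0], [0.3, 22, 0.8], 1]]}}

```text
time: 13.63
eef_pos: [0.4403, 0.3263, 0.1257]
tcp_rot: [0.56, -0.434, 0.433, -0.558]
contact_force: [-0.4, 0.2, -0.6]
opening: 0.222
```

Run:
```python
from pl import *
st(); snap("side","s11")
crop("s11",200,250,290,360,5,"s11c")
```

```text
t 13.6333 pos [0.4403 0.3263 0.1257] yaw -75.57119576006065 ydir [-0.0026 -0.0012 -1.    ] F [-0.4268  0.2219 -0.6224] op 0.22150868884810299 q [0.4526 0.1232 1.973  0.     1.0482 1.7715]
```

View pics/s11c.png

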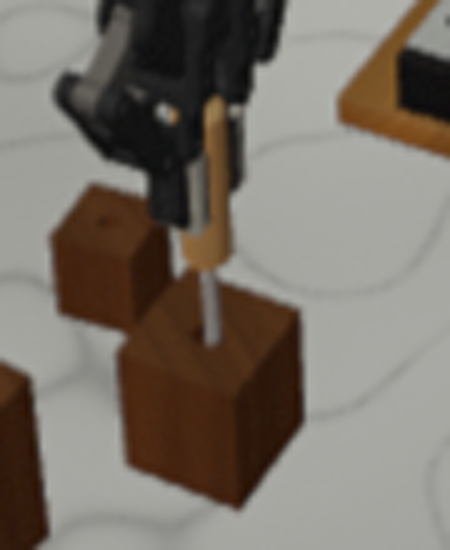

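Run:
```python
from pl import *
snap("wrist","w11")
crop("w11",210,150,350,360,4,"w11c");st()
```

```text
t 13.7333 pos [0.441  0.3266 0.1269] yaw -75.57130827631475 ydir [-0.0008 -0.0004 -1.    ] F [ 0.5722 -0.6624 -0.4699] op 0.22240812681836306 q [ 0.4526  0.1222  1.9717 -0.      1.0486  1.7716]
```

View pics/w11c.png

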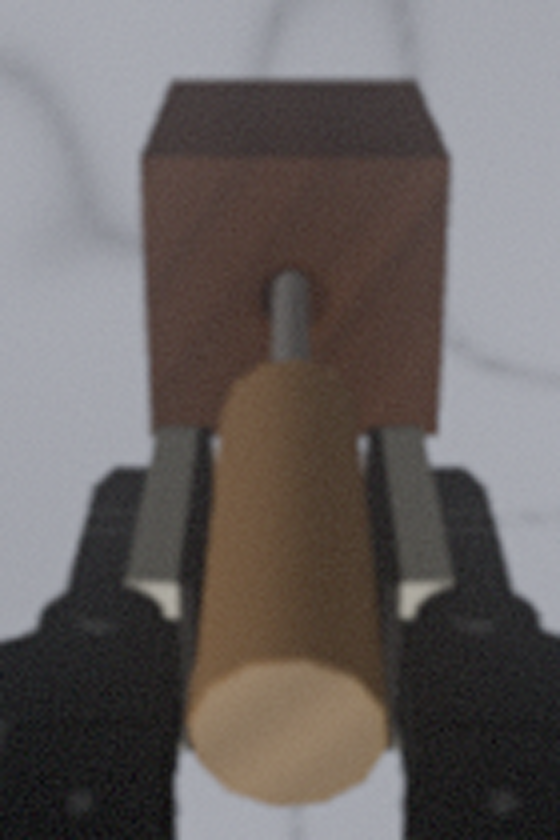

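The shaft is inside the hole, cut off by its lip, and there's no force. I'll lower it until the handle seats.

Call:
{"method": "step_arm", "body": {"rows": [[[0, 0, 0], [0, 4, 0], 1], [[0, 0, 0], [0, 11, 0], 1], [[0, 0, 0], [0, 19, 0], 1], [[0, 0, 0], [0, 27, 0], 1], [[0, 0, 0], [0, 33, 0], 1], [[0, 0, 0], [0, 37, 0], 1], [[0, 0, 0], [0, 39, 0], 1], [[0, 0, 0], [0, 40, 0], 1], [[0, 0, 0], [0, 40, 0], 1]]}}

```text
time: 14.48
eef_pos: [0.4413, 0.3268, 0.0872]
tcp_rot: [0.559, -0.433, 0.433, -0.559]
contact_force: [0.1, 0.1, -0.8]
opening: 0.22
```

Run:
```python
from pl import *
st()
```

```text
t 14.4833 pos [0.4413 0.3268 0.0872] yaw -75.57103459609517 ydir [-0.0001 -0.     -1.    ] F [ 0.1119  0.0741 -0.8127] op 0.21969596678706454 q [ 0.4526  0.1782  1.9916 -0.      0.9719  1.7716]
```

Call:
{"method": "step_arm", "body": {"rows": [[[0, 0, 0], [0, 1, 0], 1], [[0, 0, 0], [0, 2, 0], 1], [[0, 0, 0], [0, 2, 0], 1], [[0, 0, 0], [0, 2, 0], 0.7], [[0, 0, 0], [0, 2, 0], 0.45], [[0, 0, 0], [0, 2, 0], 0.45], [[0, 0, 0], [0, 2, 0], 0.4], [[0, 0, 0], [0, 2, 0], 0.4], [[0, 0, 0], [0, 2, 0], 0.4]]}}

```text
time: 15.23
eef_pos: [0.4412, 0.3267, 0.0852]
tcp_rot: [0.559, -0.433, 0.433, -0.559]
contact_force: [0.2, -0.5, 0.1]
opening: 0.6
```

Call:
{"method": "step_arm", "body": {"rows": [[[0, 0, 0], [0, -4, 0], 0.4], [[0, 0, 0], [0, -14, 0], 0.4], [[0, 0, 0], [0, -32, 0], 0.4], [[0, 0, 0], [0, -56, 0], 0.4], [[0, 0, 0], [0, -82, 0], 0.4], [[0, 0, 0], [0, -106, 0], 0.4], [[0, 0, 0], [0, -122, 0], 0.4], [[0, 0, 0], [0, -130, 0], 0.4], [[0, 0, 0], [0, -130, 0], 0.4]]}}

```text
time: 15.98
eef_pos: [0.4425, 0.3274, 0.2187]
tcp_rot: [-0.557, 0.432, -0.434, 0.561]
contact_force: [-0.5, -0.0, 0.1]
opening: 0.6
```

Run:
```python
from pl import *
st(); snap("side","s12"); snap("wrist","w12")
crop("s12",200,230,290,360,4,"s12c")
go([.54,.2,.22],-75.6);go([.59,.05,.22],-75.6);go([.545,-.053,.2],-75.6)
```

```text
t 15.9833 pos [0.4425 0.3274 0.2187] yaw -75.56633072500357 ydir [ 0.0052  0.0026 -1.    ] F [-0.5352 -0.0041  0.0573] op 0.6002722270431744 q [0.4527 0.0198 1.9002 0.     1.2158 1.7715]
turn [0.0259 0.0291 0.0057] shift [147.2768  -5.0417  64.4086]
turn [0.0259 0.0291 0.0057] shift [305.0044  -5.031   75.4542]
turn [0.0259 0.0291 0.0057] shift [393.5403  15.0091   6.2171]
```

View pics/s12c.png

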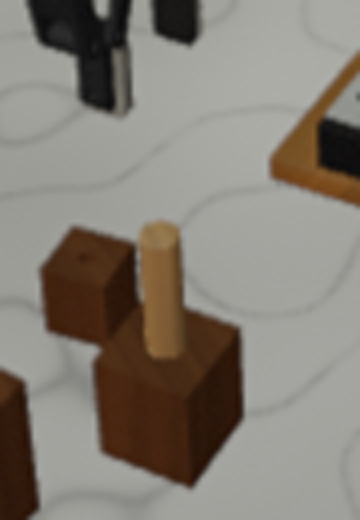

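View pics/w12.png

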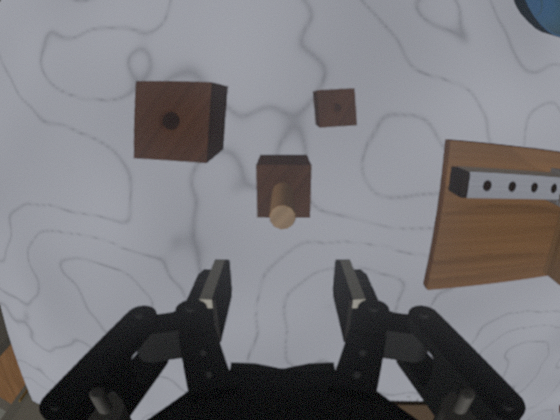

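The stylus stands back in its block, seated, with the handle base on the block top. On to the knob.

Call:
{"method": "step_arm", "body": {"rows": [[[0, 0, 0], [12, 0, 5], 0.4], [[0, 0, 0], [38, 0, 16], 0.4], [[0, 0, 0], [74, 0, 30], 0.4], [[0, 0, 0], [112, 0, 44], 0.4], [[0, 0, 0], [152, 0, 54], 0.4], [[0, 0, 0], [190, 0, 58], 0.4], [[0, 0, 0], [228, 0, 55], 0.4], [[0, 0, 0], [266, 0, 46], 0.4], [[0, 0, 0], [302, 0, 36], 0.4], [[0, 0, 0], [336, 4, 24], 0.4]]}}

```text
time: 16.92
eef_pos: [0.548, 0.0044, 0.2102]
tcp_rot: [0.559, -0.434, 0.433, -0.558]
contact_force: [0.1, -0.1, -0.3]
opening: 0.6
```

Call:
{"method": "step_arm", "body": {"rows": [[[0, 0, 0], [24, 3, -8], 0.4], [[0, 0, 0], [42, 5, -13], 0.4], [[0, 0, 0], [53, 8, -16], 0.4], [[0, 0, 0], [58, 9, -18], 0.4], [[0, 0, 0], [58, 9, -18], 0.4], [[0, 0, 0], [58, 9, -18], 0.4]]}}

```text
time: 17.42
eef_pos: [0.545, -0.0529, 0.2017]
tcp_rot: [0.559, -0.434, 0.433, -0.559]
contact_force: [-0.1, -0.3, 0.0]
opening: 0.598
```

Run:
```python
from pl import *
st(); snap("wrist","w13")
W=load("w13")
for X in ([.545,-.0525,.102],[.545,-.0525,.072],[.5345,-.014,.048],[.5248,.0248,.048],[.5812,-.1462,.067]): print(proj(W,X,True))
crop("w13",200,120,360,260,5,"w13c")
```

```text
t 17.4167 pos [ 0.545  -0.0529  0.2017] yaw -75.56693317023228 ydir [-0.0012  0.0008 -1.    ] F [-0.1116 -0.2943  0.0243] op 0.598440218273728 q [-0.2823  0.0332  1.9187  0.0005  1.191   1.0364]
[281.6263 207.3064]
[281.7082 196.2818]
[240.0373 189.5973]
[199.551  189.5938]
[390.4078 182.974 ]
```

View pics/w13c.png

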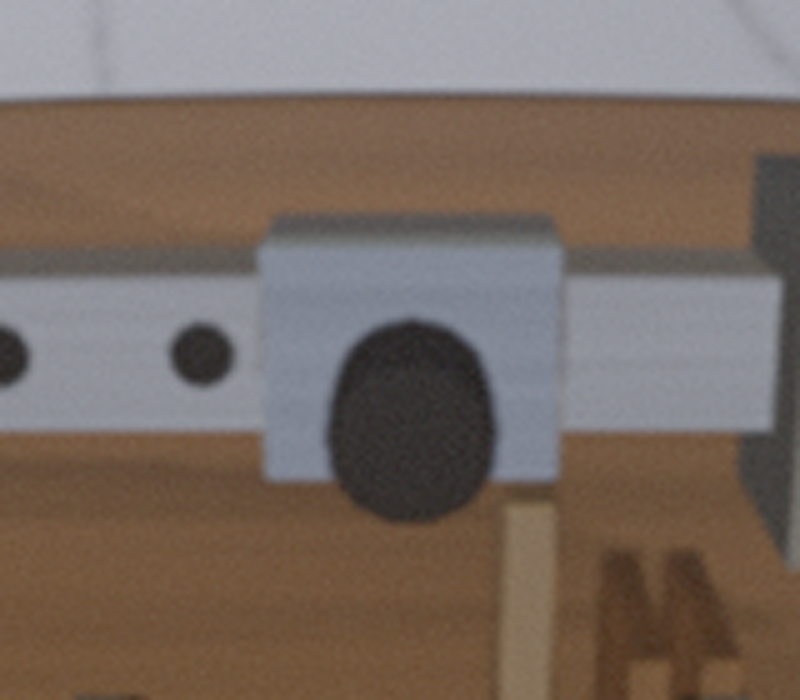

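The knob top centre is at about (282,208) and the next hole at (240,190). Both agree with predictions to under 1 mm, and the jaws are aligned with the tube. Descending.

Call:
{"method": "step_arm", "body": {"rows": [[[0, 0, 0], [0, 8, 0], 0.4], [[0, 0, 0], [0, 26, 0], 0.4], [[0, 0, 0], [0, 50, 0], 0.4], [[0, 0, 0], [0, 76, 0], 0.4], [[0, 0, 0], [0, 100, 0], 0.4], [[0, 0, 0], [0, 118, 0], 0.4], [[0, 0, 0], [0, 129, 0], 0.4], [[0, 0, 0], [0, 134, 0], 0.4], [[0, 0, 0], [0, 135, 0], 0.4], [[0, 0, 0], [0, 135, 0], 0.4]]}}

```text
time: 18.3
eef_pos: [0.5458, -0.0531, 0.0679]
tcp_rot: [-0.559, 0.433, -0.433, 0.559]
contact_force: [-1.1, 0.4, 0.2]
opening: 0.597
```

Run:
```python
from pl import *
st(); snap("side","s14");crop("s14",270,140,380,270,5,"s14c")
```

```text
t 18.3 pos [ 0.5458 -0.0531  0.0679] yaw -75.53372633527773 ydir [ 0.001  -0.0003 -1.    ] F [-1.0602  0.4054  0.1609] op 0.5972089925114726 q [-0.2821  0.2058  2.0013  0.      0.9335  1.0362]
```

View pics/s14c.png

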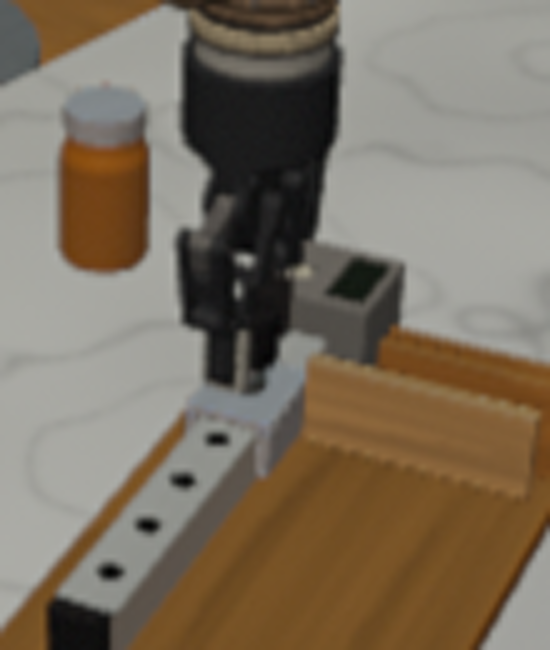

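Call:
{"method": "step_arm", "body": {"rows": [[[0, 0, 0], [0, 0, 0], 0.55], [[0, 0, 0], [0, 0, 0], 0.65], [[0, 0, 0], [0, 0, 0], 0.75], [[0, 0, 0], [0, 0, 0], 0.9], [[0, 0, 0], [0, 0, 0], 1], [[0, 0, 0], [0, 0, 0], 1], [[0, 0, 0], [0, 0, 0], 1], [[0, 0, 0], [0, 0, 0], 1]], "newtons": 60}}

```text
time: 19.02
eef_pos: [0.5461, -0.0535, 0.0688]
tcp_rot: [-0.558, 0.433, -0.434, 0.559]
contact_force: [-1.5, 1.0, 6.0]
opening: 0.312
```

Run:
```python
from pl import *
st()
```

```text
t 19.0167 pos [ 0.5461 -0.0535  0.0688] yaw -75.57929779996869 ydir [ 0.0019 -0.0003 -1.    ] F [-1.5134  0.9696  5.975 ] op 0.312451965086488 q [-0.2827  0.2046  2.0007  0.0003  0.9344  1.0362]
```

Call:
{"method": "step_arm", "body": {"rows": [[[0, 0, 0], [0, -2, 0], 1], [[0, 0, 0], [0, -5, 0], 1], [[0, 0, 0], [0, -8, 0], 1], [[0, 0, 0], [0, -11, 0], 1], [[0, 0, 0], [0, -13, 0], 1], [[0, 0, 0], [0, -13, 0], 1], [[0, 0, 0], [0, -13, 0], 1]]}}

```text
time: 19.6
eef_pos: [0.5459, -0.0535, 0.08]
tcp_rot: [-0.558, 0.433, -0.434, 0.559]
contact_force: [6.4, -0.2, -6.3]
opening: 0.309
```

Run:
```python
from pl import *
st(); snap("side","s15");crop("s15",270,140,380,270,5,"s15c")
```

```text
t 19.6 pos [ 0.5459 -0.0535  0.08  ] yaw -75.58481974991359 ydir [ 0.0025 -0.0004 -1.    ] F [ 6.3511 -0.1934 -6.3394] op 0.3090228170951503 q [-0.2828  0.1866  1.9974  0.0004  0.9551  1.0362]
```

View pics/s15c.png

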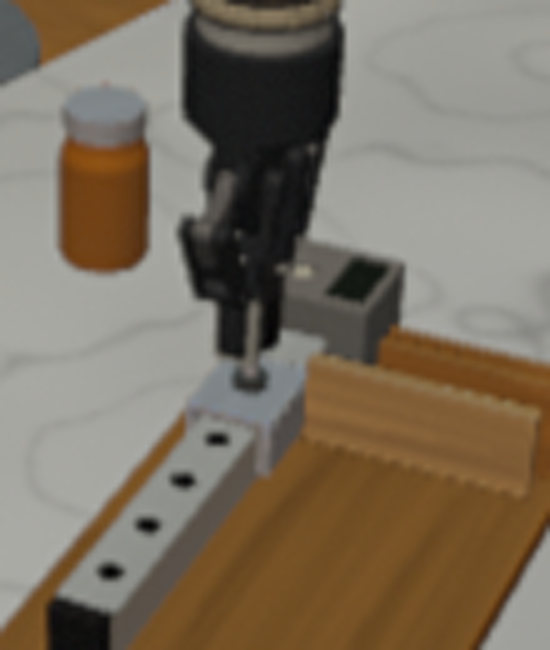

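The pin lifted about 11 mm and the pull of 6 N matches the spring. Now slide along guide +y (tool -x).

Call:
{"method": "step_arm", "body": {"rows": [[[0, 0, 0], [-1, 0, 0.5], 1], [[0, 0, 0], [-4, 0, 0.5], 1], [[0, 0, 0], [-8, 0, 0.5], 1], [[0, 0, 0], [-13, 0, 0.5], 1], [[0, 0, 0], [-18, 0, 0.5], 1], [[0, 0, 0], [-22, 0, 0.5], 1], [[0, 0, 0], [-25, 0, 0.5], 1], [[0, 0, 0], [-25, 0, 0.5], 1]]}}

```text
time: 20.32
eef_pos: [0.5395, -0.0285, 0.0798]
tcp_rot: [-0.559, 0.433, -0.433, 0.559]
contact_force: [4.5, 1.4, -5.3]
opening: 0.31
```

Run:
```python
from pl import *
st(); snap("side","s16");crop("s16",270,140,380,270,5,"s16c")
```

```text
t 20.3167 pos [ 0.5395 -0.0285  0.0798] yaw -75.56243712378742 ydir [ 0.0008  0.0003 -1.    ] F [ 4.4668  1.4495 -5.2766] op 0.3099790281311691 q [-0.2408  0.1708  2.0165  0.0006  0.9536  1.0776]
```

View pics/s16c.png

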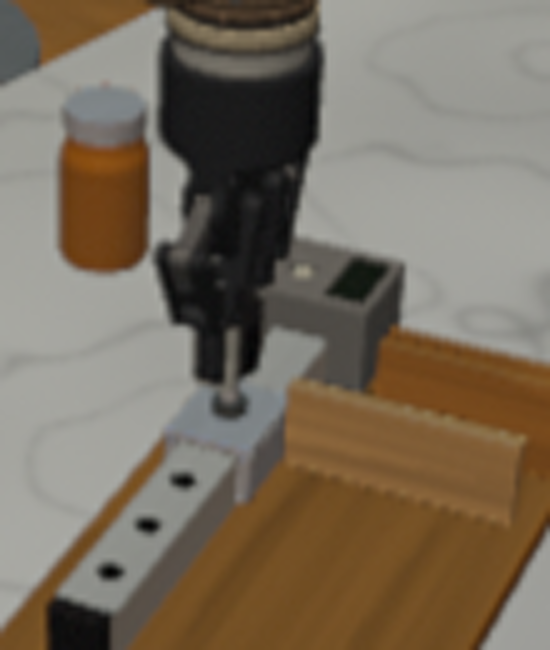

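Call:
{"method": "step_arm", "body": {"rows": [[[0, 0, 0], [-2, 0, 0.3], 1], [[0, 0, 0], [-5, 0, 0.3], 1], [[0, 0, 0], [-9, 0, 0.3], 1], [[0, 0, 0], [-12, 0, 0.3], 1], [[0, 0, 0], [-14.5, 0, 0.3], 1], [[0, 0, 0], [-15, 0, 0.3], 1], [[0, 0, 0], [-15, 0, 0.3], 1], [[0, 0, 0], [-15, 0, 0.3], 1]]}}

```text
time: 21.03
eef_pos: [0.5357, -0.0139, 0.0802]
tcp_rot: [-0.559, 0.434, -0.433, 0.559]
contact_force: [3.3, 0.4, -6.8]
opening: 0.312
```

Run:
```python
from pl import *
st()
p=ctrl.get_state()["eef_pos"]; d=p-np.array([.5459,-.0535,.08]); print(d[0]*-.249+d[1]*.969, d[0]*.969+d[1]*.249)
```

```text
t 21.0333 pos [ 0.5357 -0.0139  0.0802] yaw -75.57817027102415 ydir [-0.0007  0.001  -1.    ] F [ 3.3115  0.371  -6.8421] op 0.31180692280184247 q [-0.2157  0.162   2.0257  0.001   0.9548  1.1028]
0.04088735298351794 1.8564500282118243e-05
```

Slid 40.9 mm. Now I'll lower the pin.

Call:
{"method": "step_arm", "body": {"rows": [[[0, 0, 0], [0, 2, 0], 1], [[0, 0, 0], [0, 4, 0], 1], [[0, 0, 0], [0, 6, 0], 1], [[0, 0, 0], [0, 8, 0], 1], [[0, 0, 0], [0, 10, 0], 1], [[0, 0, 0], [0, 10, 0], 1], [[0, 0, 0], [0, 10, 0], 1]]}}

```text
time: 21.62
eef_pos: [0.5359, -0.0142, 0.0702]
tcp_rot: [0.559, -0.434, 0.433, -0.559]
contact_force: [2.9, 2.7, -4.9]
opening: 0.314
```

Run:
```python
from pl import *
st()
```

```text
t 21.6167 pos [ 0.5359 -0.0142  0.0702] yaw -75.57364130912359 ydir [-0.0006  0.0004 -1.    ] F [ 2.9014  2.6793 -4.9395] op 0.3143924200296987 q [-0.216   0.178   2.0291  0.0003  0.9352  1.1028]
```

The pin is well inside the hole, with about 1.4 mm left. I'll push it fully home with light downforce.

Call:
{"method": "step_arm", "body": {"rows": [[[0, 0, 0], [0, 1, 0], 1], [[0, 0, 0], [0, 2, 0], 1], [[0, 0, 0], [0, 3, 0], 1], [[0, 0, 0], [0, 4, 0], 1], [[0, 0, 0], [0, 4, 0], 1], [[0, 0, 0], [0, 4, 0], 1]]}}

```text
time: 22.12
eef_pos: [0.5364, -0.0152, 0.0688]
tcp_rot: [0.56, -0.433, 0.433, -0.558]
contact_force: [-5.1, 0.2, 9.7]
opening: 0.31
```

Run:
```python
from pl import *
st()
```

```text
t 22.1167 pos [ 0.5364 -0.0152  0.0688] yaw -75.53257554221601 ydir [-0.0009 -0.0015 -1.    ] F [-5.0581  0.2368  9.6889] op 0.31031102857080534 q [-0.2166  0.1815  2.0283 -0.0021  0.9324  1.1029]
```

Call:
{"method": "step_arm", "body": {"rows": [[[0, 0, 0], [0, 0, 0], 1], [[0, 0, 0], [0, -0.5, 0], 1], [[0, 0, 0], [0, -0.5, 0], 1], [[0, 0, 0], [0, -0.5, 0], 1], [[0, 0, 0], [0, -0.5, 0], 1], [[0, 0, 0], [0, -0.5, 0], 1]]}}

```text
time: 22.62
eef_pos: [0.5363, -0.0152, 0.0688]
tcp_rot: [0.559, -0.433, 0.433, -0.558]
contact_force: [-2.6, 0.7, 6.4]
opening: 0.307
```

Run:
```python
from pl import *
st(); snap("side","s17");crop("s17",270,140,380,270,5,"s17c"); snap("wrist","w17")
```

```text
t 22.6167 pos [ 0.5363 -0.0152  0.0688] yaw -75.53973669818997 ydir [-0.0005 -0.0015 -1.    ] F [-2.6185  0.654   6.3802] op 0.3072377175129513 q [-0.2167  0.1811  2.0286 -0.0019  0.9321  1.1029]
```

View pics/s17c.png

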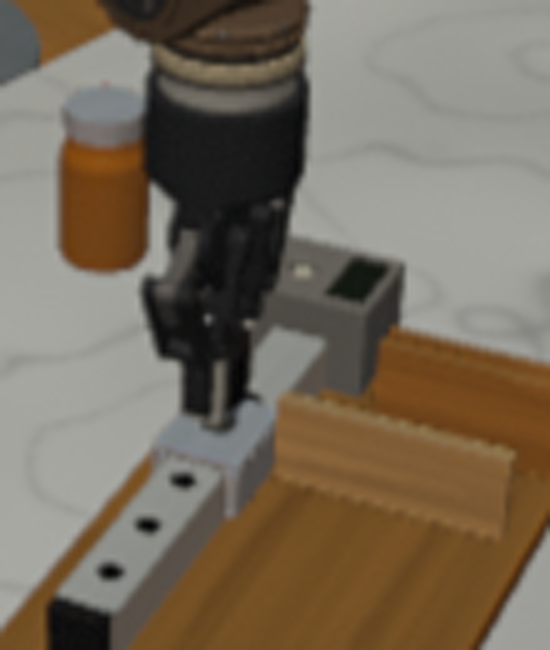

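View pics/w17.png

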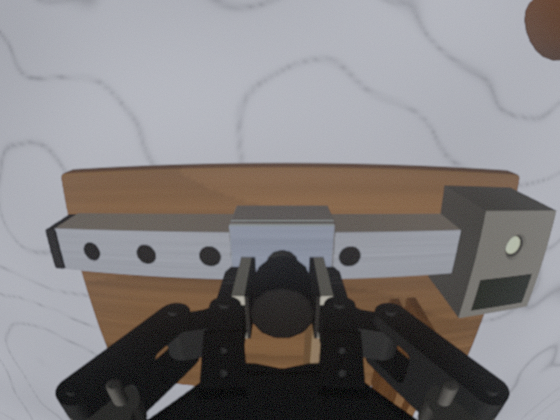

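View pics/s17.png

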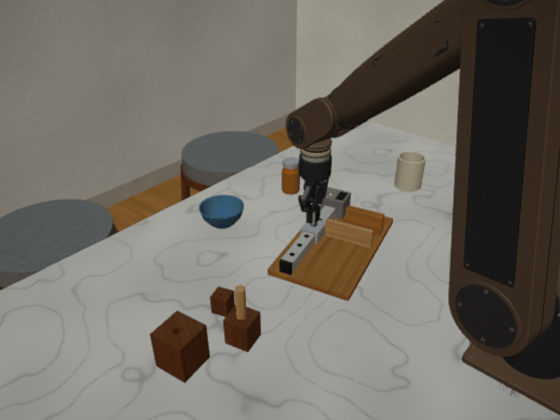

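The wrist view shows the start hole uncovered (349,256), and the sleeve centred midway between it and the +50 hole (210,256), so it is on the +10 hole. The stylus stands in its block, and the mug, jar and bowl haven't moved. Handing in.

Run:
```python
from pl import *
print(ctrl.sign_off()); st()
```

```text
the job is handed in; nothing more can be done
None
the job is handed in; nothing more can be done
```

The job is done and handed in at about 22.7 s of the 64 s allowed. The sign-off reports no verdict.

- **Zero button:** I pressed it with the stylus while the stop was still locked in its start hole. It was at its bottom stop: force rose to about 12 N with no further travel. It came back up afterwards.
- **Stylus:** It stands back in the middle-sized block, with the handle resting on the block top in the side view.
- **Sleeve and pin:** I pulled the knob up about 11 mm, slid the sleeve about 40 mm away from the readout, and let the pin down. The tool came to the same height as with the pin home at the start (0.0688 m), with a light downward push of about 6 N. The wrist view shows the start hole uncovered and the sleeve centred on the next one.
- **Finish:** The gripper is still closed on the knob at 60 N. The mug, jar and bowl look unmoved in the last side view.

No check failed. The only disagreement was in the first guide measurement, where the board corners were off by 3 to 5 mm. I aimed by the tube holes and button instead, which matched the wrist camera to about 1 mm.

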